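# Set the plate clamp's thumbscrew a quarter turn off its seat and lock it

## Task

Set the hold-down of the plate clamp: turn the winged thumbscrew clockwise until you feel it bottom, firmly but without forcing it, and then back it off by a quarter turn. Then push the red-tipped lock lever all the way over towards the plate, let go, and leave the other things on the bench as they are.

Things in the scene. Friction and masses are not known exactly. Their poses are not given: they have to be found in the camera images.
- clamp: Plate clamp, fixed to the bench: aluminium base 170x170x12 mm, origin at the centre of its underside, x towards the plate nest, y left, z up. White 96-well plate in the nest (centre x +35 mm, top 26 mm up). Grey round housing, diameter 58 mm, white dial with 12 ticks on top 50 mm up, at x -52, y -35 mm: the winged thumbscrew stands on it. Lock lever's grey block at x -45, y +52 mm.
- screw: Thumbscrew: black wing bar 36 mm long (its x), 10 mm thick (its y), 58 to 86 mm above the bench, over a flat black disc (diameter 42 mm, top 55 mm up). Origin on its vertical axis, 50 mm up; +x points to the bar's yellow end. Turns without rising or sinking against a friction of about 0.06 N m and stays where left. Clockwise from above tightens.
- screw_grip (a point): On the screw's axis, 76 mm above the bench, 10 mm under the top of the wing: where to grip it, fingers closing along the screw's y. Axes as the screw's.
- screw_mark (a point): Just outside the yellow end of the wing, 20 mm from the axis along the screw's x, 72 mm above the bench.
- seat: Stop ring hidden in the grey housing, on the screw's axis 16 mm up; it stays put. The screw bottoms on it, a hard stop, after 0.9 to 2.3 rad of clockwise turning from the start: different each time, not to be seen, only felt. Counts as bottomed from 0.18 N m of turning moment on the wing (friction included) held 0.2 s; 0.25 to 0.4 N m is right; above 0.6 N m it is forced.
- lock (a joint): Lock lever (steel rod of diameter 8 mm with a red ball of diameter 16 mm) angle, rad: 0 leans towards the operator side (the clamp's -x) 0.6 rad from upright, 1.2 is its end stop, leaning towards the plate (+x). It needs about 1.5 N at the ball and stays where it is left.
- lock_tip (a point): Centre of the red ball, 45 mm from the lever's hinge; 71 mm above the bench at joint 0.
- lock_pivot (a point): On the lever's hinge line, 34 mm above the bench; axes as the clamp's. The grey block round it is 36x34 mm and reaches 41 mm above the bench.
- bottle: Bystander: bottle with blue cap, diameter 46 mm, 90 mm tall, origin at its foot.
- beaker: Bystander: small glass beaker, diameter 50 mm, 60 mm tall, origin at its foot.
- dish: Bystander: covered petri dish, diameter 60 mm, 16 mm tall, origin at its underside.

How it is judged:
By the outcome, as a careful person would: the job done as asked, in the order asked, and still so for the second after the job is handed in, with the robot touching nothing.
It also fails if it takes over 72 s, if anything falls off the work surface, if the arm or the gripper's body presses on something with over 40 N, if the wrist force passes 120 N, or if a joint passes its speed limit or range.

## Robot

A 6-joint arm with a two-finger parallel gripper is mounted at the origin on a cart in front of the work surface, level with it; the furniture and walls round the work are solid. World frame = base frame: x ahead of the robot, y to its left, z up, the work surface at z = 0. Lengths are in mm, angles in rad, forces in N, time in s.
With the tool pointing down it reaches from about 350 to 875 mm from the base axis. Payload 4.2 kg.
Tool frame: the origin (TCP) lies midway between the tips of the shut fingers; the grasp point (between the pads) lies 19 mm behind it; z points along the fingers, y is the direction in which the jaws open and shut (so a half turn about z gives the same grasp; the last joint's range is limited). The gripper opens to 85 mm and grips with 20 to 120 N. Pads are 22 mm wide; open, the fingers measure 114 mm over their backs; the gripper's body (76 mm by 85 mm) begins 54 mm behind the grasp point. The pads swing forward as they close: fully open they stand 13 mm farther back than shut.
Start: joints at [1.58, 0.385, 0.008, 0, -1.194, -0.259], TCP at [154.475, 605.588, 231.312] pointing down, gripper open.
Joint ranges: [-3.14, 3.14], [-1.21, 2.06], [-1.07, 1.41], [-3.16, 2.05], [-2.99, -0.16], [-3.1, 3.1]. Speed limits (rad/s): [2.79, 2.79, 3.14, 3.14, 3.14, 3.14].

## Interface

Orientations are given as a unit quaternion [x, y, z, w].
In Python, from bench import arm gives the robot as it stands.
- The arm moves only by the tool send_rows, never from a script. Its arguments are lists of equal length, an entry for each row: "translation": the shift along the tool's x, y, z in mm, a list of three; "dr": the turn, a rotation vector about the tool's x, y, z in degrees, a list of three; "grip": the finger opening in mm, from 0 to 85.4. In form: {"translation": [[dx, dy, dz], ...], "dr": [[ax, ay, az], ...], "grip": [grip, ...]}. A call has exactly 5 rows; each row shifts and turns the commanded pose from where the row before left it, along the tool's axes as they then stand; what a row does not reach is not made up. A row lasts 1/8 s, in which the tool goes at most 62.5 mm and 10.7 degrees, less where a joint would pass 70% of its speed; a pose out of reach is approached as far as the arm can. A call with a gripper value outside its range is refused whole. The fingers move at their own pace and stop on an object; the grip force is fixed at half the most. Time passes only in rows, so rows that do not move let the fingers close, or fill a call up. It gives the time, the measured TCP pose, the force and the opening at its end, in the units of the state.
- arm.read_state(): the state, without advancing time (a new reading comes with each control period).
- arm.get_image(name): name is "side" or "top" or "wrist"; returns the picture (420x560x3 uint8, red, green, blue); there is no depth.
- arm.camera_info(name): a dict with "fx", "fy", "cx", "cy" (pixels), "cam_to_world" (4x4, takes a point from camera to world coordinates). Camera axes: x right, y down, z forward; pixel columns grow to the right and rows downward; lengths in mm; the calibration is good to about 2 mm. A picture is of the moment at which its call begins: read the wrist's pose just before it. camera_info takes no time and is no camera call; for the wrist camera it gives the pose at the moment of the call.
- arm.job_done(): hands the job in, once; it reports no verdict.
Trained networks look in the newest picture that a camera, given by its name, has taken for a name from the list of things; names that differ only in an ending like _2 or _b are one class to them, and where a whole thing is asked for, a point or a joint stands for the part that bears it (a point fixed in the world has none). Each returns a list of dicts, best first, with "confidence" (0 to 1); they miss things now and then, are a little off and sometimes report something else, mostly with a low value. They report only what shows in the picture. A call takes as long as a camera call.
- arm.search_frame(thing, camera): "xyz" ([x, y, z] in mm, in world coordinates, good to about 4 mm: the middle of the surface that is visible of it).
- arm.place_of(thing, camera): "xyz" ([x, y, z] in mm, in world coordinates, good to about 4 mm: a listed point, or the origin of a listed thing).
The state is a dict: "clock": time; "joints": joint angles; "joint_vel": joint speeds; "joint_efforts": joint torques, N m; "position": TCP position; "ee_rot": TCP orientation; "contact_force": force on the tool from outside, world axes, zero at the start; "wrist_torque": the same for the moment, N m; "gripper_width": finger opening in mm.
Only numpy, scipy, OpenCV 4.12 (cv2) and the standard library are available. Lean on these libraries where they do the work, as an engineer would, in place of code of your own. Each camera call takes 0.05 s, during which the arm holds its last target.

## Working session

There is one attempt and no reset: what is moved stays moved. The work goes in short steps, Python scripts to look and compute and a tool call to move; the robot and the scene stay as the last step left them, time stands still between calls to the robot, and variables do not carry over. Pictures are saved under pics/ and viewed, and the job is handed in when it is done.

Besides the shell and the picture viewer there is one more tool, called after "Emit:" as a command line: name --argument value ..., lists and objects as JSON in quotes. send_rows: Moves the arm, as the interface text tells. Its arguments: {"type":"object","properties":{"translation":{"type":"array"},"dr":{"type":"array"},"grip":{"type":"array"}},"required":["translation","dr","grip"]}

```bash
ls; mkdir -p pics
python3 - <<'E'
from bench import arm
import cv2
s=arm.read_state(); print(s)
for c in ("side","top","wrist"):
    im=arm.get_image(c); cv2.imwrite(f"pics/a_{c}.png",im[:,:,::-1])
    i=arm.camera_info(c); print(c,i)
    for t in ("screw","screw_grip","screw_mark","lock_tip","lock_pivot","clamp"):
        r=arm.place_of(t,c); print(t,[(q['xyz'],q['confidence']) for q in r[:2]])
print(arm.read_state()['clock'])
E
```

```text
pics
{'clock': 0.0, 'joints': array([ 1.57959137e+00,  3.85593666e-01,  6.59218382e-03, -5.04938596e-04,
       -1.19399073e+00, -2.58617281e-01]), 'joint_vel': array([ 0.00014524, -0.00059132, -0.00030157, -0.00057885, -0.0011936 ,
        0.00131761]), 'joint_efforts': array([ 3.77306324e-04, -3.92284799e+01,  1.88399041e+01,  4.18596670e+00,
       -4.51592627e-03,  9.28195590e-06]), 'position': array([154.34499419, 605.0281987 , 230.1851358 ]), 'ee_rot': array([ 9.92196509e-01, -1.24678895e-01, -8.61958475e-05,  1.11942606e-03]), 'contact_force': array([ 0.38713262, -0.13792972,  0.54135387]), 'wrist_torque': array([-0.03220448,  0.01157361, -0.00139569]), 'gripper_width': 85.50953252342201}
side {'fx': 381.69582513538296, 'fy': 381.69582513538296, 'cx': 277.5705719912981, 'cy': 208.38531966991985, 'cam_to_world': array([[ 4.31157786e-01, -7.40403037e-01,  5.15661038e-01,
         2.11121190e+02],
       [-9.02249329e-01, -3.58233892e-01,  2.40030470e-01,
        -3.42127841e+02],
       [ 7.00797170e-03, -5.68745831e-01, -8.22483476e-01,
         7.77672923e+02],
       [ 0.0000
[... 871 characters left out ...]
rk [([539.1, -179.1, 70.9], 0.61)]
lock_tip [([529.2, -109.4, 78.0], 0.49)]
lock_pivot [([548.1, -108.1, 33.5], 0.9)]
clamp [([589.6, -168.4, 0.5], 0.85)]
wrist {'fx': 365.54032007002166, 'fy': 365.54032007002166, 'cx': 279.26188350512325, 'cy': 212.14041949073484, 'cam_to_world': array([[-2.47295985e-01, -9.32843810e-01, -2.62005957e-01,
         2.21116215e+02],
       [-9.68939977e-01,  2.38119739e-01,  6.67406258e-02,
         5.88196179e+02],
       [ 1.30210372e-04,  2.70372735e-01, -9.62755715e-01,
         3.74819439e+02],
       [ 0.00000000e+00,  0.00000000e+00,  0.00000000e+00,
         1.00000000e+00]])}
screw []
screw_grip []
screw_mark []
lock_tip []
lock_pivot []
clamp []
1.05
```

View pics/a_side.png

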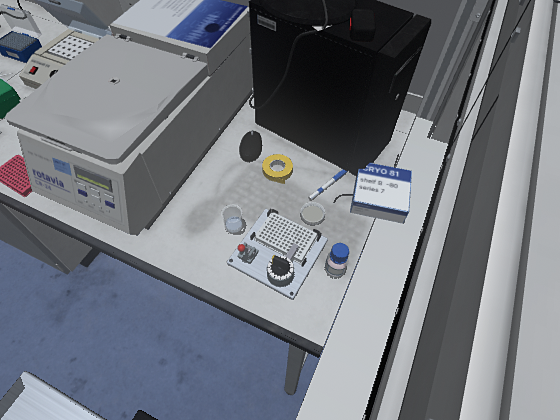

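View pics/a_top.png

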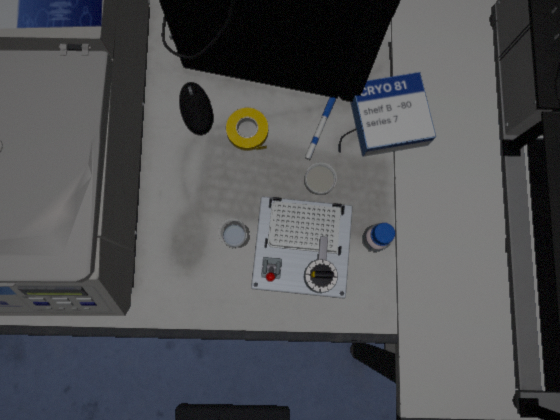

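Emit:
send_rows --translation '[[0, 0, -50], [0, 0, -60], [20, 25, -40], [30, 36, 0], [30, 36, 0]]' --dr '[[0, 0, 0], [0, 0, 0], [0, 0, 0], [0, 0, 0], [0, 0, 0]]' --grip '[85, 85, 85, 85, 85]'

```text
clock: 1.68
position: [208.4, 490.7, 381.8]
ee_rot: [0.992, -0.124, -0.0, -0.001]
contact_force: [0.8, -0.4, -0.2]
gripper_width: 85.3
```

```bash
cat > h.py <<'E'
from bench import arm
import numpy as np, cv2
from scipy.spatial.transform import Rotation as R
np.set_printoptions(precision=4,suppress=True)
def st():
    s=arm.read_state(); r=R.from_quat(s['ee_rot']).as_matrix()
    print('t',s['clock'],'pos',s['position'],'q',s['joints'],'yaw',np.degrees(np.arctan2(r[1,0],r[0,0])),'tilt',r[:2,2],'w',s['gripper_width'])
    print('F',s['contact_force'],'T',s['wrist_torque'],'eff',s['joint_efforts'])
    return s,r
def to(p):
    s,r=st(); print('tool delta',r.T@(np.array(p)-s['position']))
E
python3 - <<'E'
from h import *
to([535,-198,380])
E
```

```text
t 1.675 pos [208.3572 490.7298 381.8242] q [ 1.4736  0.1569  0.0642 -0.0001 -1.4769 -0.1521] yaw -14.283251853253216 tilt [0.     0.0012] w 85.30948477753311
F [ 0.8199 -0.3802 -0.1627] T [-0.0442 -0.0448 -0.0131] eff [  2.1711 -27.2567  21.2807   4.436   -0.0854  -0.2398]
tool delta [486.4665 586.8534   0.9853]
```

Run:
```python
from h import *
d=np.array([535-208.4,-198-490.7])/13
for k in range(13):
    y=np.radians(-14.3-7.5*min(k,10)); x=np.array([np.cos(y),np.sin(y)]); yy=np.array([np.sin(y),-np.cos(y)])
    print(k,round(d@x),round(d@yy))
```

```text
0 37 45
1 43 40
2 48 34
3 52 27
4 55 20
5 57 13
6 58 5
7 59 -2
8 58 -10
9 56 -17
10 53 -24
11 53 -24
12 53 -24
```

Emit:
send_rows --translation '[[37, 45, 0], [43, 40, 0], [48, 34, 0], [52, 27, 0], [55, 20, 0]]' --dr '[[0, 0, 7.5], [0, 0, 7.5], [0, 0, 7.5], [0, 0, 7.5], [0, 0, 7.5]]' --grip '[85, 85, 85, 85, 85]'

```text
clock: 2.3
position: [334.1, 225.4, 381.7]
ee_rot: [0.899, -0.438, 0.0, -0.001]
contact_force: [1.6, -0.1, 0.1]
gripper_width: 85.2
```

Emit:
send_rows --translation '[[57, 13, 0], [58, 5, 0], [59, -2, 0], [58, -10, 0], [56, -17, 0]]' --dr '[[0, 0, 7.5], [0, 0, 7.5], [0, 0, 7.5], [0, 0, 7.5], [0, 0, 7.5]]' --grip '[85, 85, 85, 85, 85]'

```text
clock: 2.92
position: [459.8, -39.5, 381.7]
ee_rot: [0.71, -0.704, 0.0, -0.001]
contact_force: [1.6, 1.3, 0.7]
gripper_width: 85.1
```

Run:
```python
from h import *
to([535,-198,280])
im=arm.get_image('wrist'); cv2.imwrite('pics/b.png',im[:,:,::-1])
for t in ("screw","screw_grip","screw_mark","lock_tip","lock_pivot","clamp"):
    r=arm.place_of(t,'wrist'); print(t,[(q['xyz'],q['confidence']) for q in r[:2]])
```

```text
t 2.925 pos [459.7797 -39.5321 381.7181] q [ 0.2678  0.0235 -0.0856 -0.     -1.4604 -0.2602] yaw -89.56183525875375 tilt [0.0012 0.0003] w 85.06955073842943
F [1.6412 1.3401 0.7014] T [ 0.0737 -0.1212 -0.0107] eff [  3.1832 -24.5317  18.9748   4.4645  -0.137   -0.0327]
tool delta [159.073  -73.8804 101.7556]
screw [([533.9, -199.7, 48.4], 0.61)]
screw_grip [([536.8, -203.7, 77.0], 0.96)]
screw_mark [([538.2, -181.2, 72.6], 0.85), ([719.9, -202.3, -2.0], 0.62)]
lock_tip [([527.9, -113.9, 72.7], 0.6)]
lock_pivot [([546.3, -111.1, 34.4], 0.55)]
clamp [([592.9, -169.1, 1.4], 0.82)]
```

View pics/b.png

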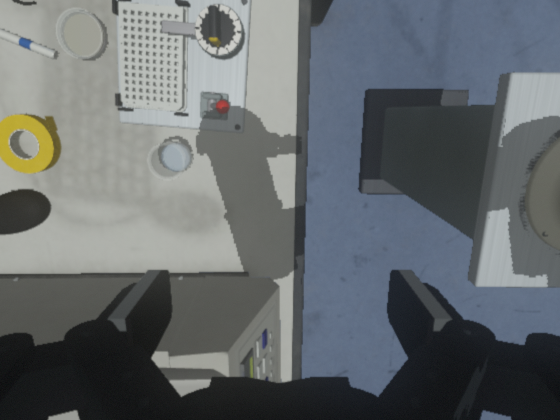

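Emit:
send_rows --translation '[[40, -19, 40], [40, -19, 40], [40, -18, 40], [39, -18, 40], [0, 0, 20]]' --dr '[[0, 0, 0], [0, 0, 0], [0, 0, 0], [0, 0, 0], [0, 0, 0]]' --grip '[85, 85, 85, 85, 85]'

```text
clock: 3.9
position: [535.3, -195.8, 198.4]
ee_rot: [0.711, -0.703, -0.002, 0.001]
contact_force: [-0.9, 0.3, 0.1]
gripper_width: 85.1
```

Run:
```python
from h import *
to([535,-198,57])
im=arm.get_image('wrist'); cv2.imwrite('pics/c.png',im[:,:,::-1])
for t in ("screw","screw_grip","screw_mark","lock_tip","lock_pivot"):
    r=arm.place_of(t,'wrist'); print(t,[(q['xyz'],q['confidence']) for q in r[:2]])
i=arm.camera_info('wrist');np.savez('c.npz',**i)
```

```text
t 3.9 pos [ 535.2848 -195.759   198.3696] q [-0.0665  0.3194 -0.1769 -0.0002 -1.0784  0.0786] yaw -89.31392653151342 tilt [-0.0038  0.0005] w 85.05356936835433
F [-0.8894  0.338   0.0642] T [0.1046 0.073  0.0201] eff [ -0.9826 -34.0522  18.3313   4.0395  -0.1473   0.085 ]
tool delta [  2.3111  -0.2306 141.3686]
screw [([533.5, -197.5, 50.0], 0.9)]
screw_grip [([537.2, -204.4, 74.2], 0.7), ([591.9, -171.5, 1.0], 0.68)]
screw_mark [([534.9, -174.5, 74.6], 0.77)]
lock_tip [([525.4, -115.7, 70.1], 0.75), ([716.4, -199.6, -0.2], 0.47)]
lock_pivot [([543.1, -110.5, 35.4], 0.8)]
```

View pics/c.png

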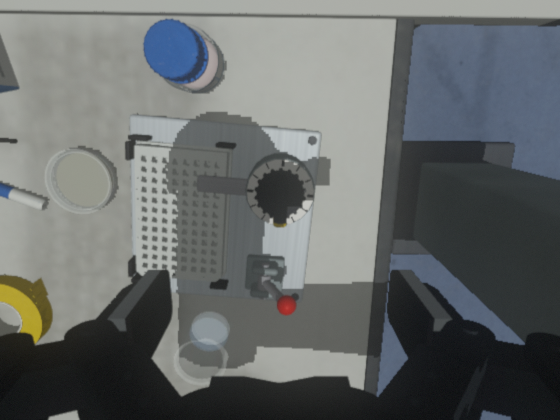

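Run:
```python
import cv2,numpy as np
a=cv2.imread('pics/c.png')[140:250,180:340]
b=(255*(a/255.)**0.4).astype('uint8')
b=cv2.resize(b,None,fx=5,fy=5,interpolation=cv2.INTER_CUBIC)
cv2.imwrite('pics/c2.png',b)
```

```text
(no output)
```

View pics/c2.png

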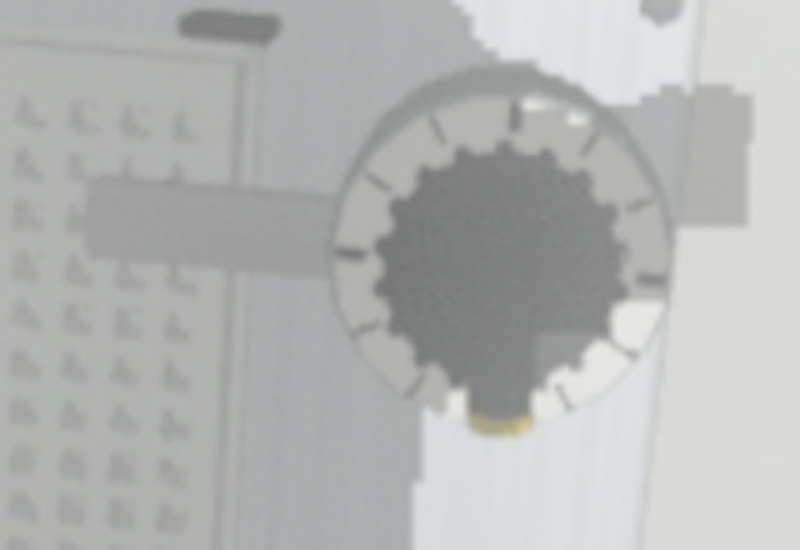

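```bash
cat >> h.py <<'E'
def bp(i,u,v,z):
    T=i['cam_to_world']; d=T[:3,:3]@np.array([(u-i['cx'])/i['fx'],(v-i['cy'])/i['fy'],1]); 
    return T[:3,3]+d*(z-T[2,3])/d[2]
E
python3 - <<'E'
from h import *
i=np.load('c.npz')
for n,u,v,z in [('axis',280.4,191.6,50),('dialL',180+333/5,191.6,50),('dialR',180+672/5,191.6,50),('yel',280.2,223.5,86),('yel',280.2,226.5,72),('tick L',180+350/5,140+253/5,50),('tickR',180+650/5,140+279/5,50)]: print(n,bp(i,u,v,z))
t=arm.camera_info('top')
for n,z in(('axis',50),): pass
im=cv2.imread('pics/a_top.png')[240:310,240:360]
cv2.imwrite('pics/a2.png',cv2.resize((255*(im/255.)**.5).astype('uint8'),None,fx=6,fy=6,interpolation=cv2.INTER_CUBIC))
E
```

```text
axis [ 536.1    -198.1878   50.    ]
dialL [ 564.1539 -197.7738   50.    ]
dialR [ 507.8914 -198.604    50.    ]
yel [ 536.0324 -181.7167   86.    ]
yel [ 535.9246 -174.8617   72.    ]
tick L [ 561.3253 -198.6634   50.    ]
tickR [ 511.4095 -194.9782   50.    ]
```

View pics/a2.png

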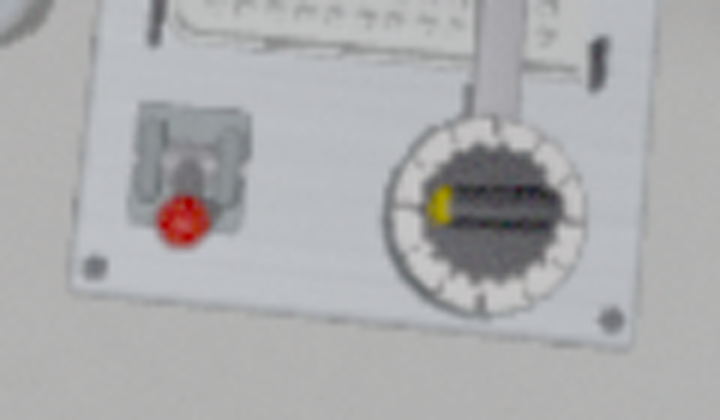

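Emit:
send_rows --translation '[[2, -1, 40], [0, 0, 40], [0, 0, 35], [0, 0, 20], [0, 0, 0]]' --dr '[[0, 0, 0], [0, 0, 0], [0, 0, 0], [0, 0, 0.5], [0, 0, 0]]' --grip '[85, 85, 85, 85, 85]'

```text
clock: 4.82
position: [536.2, -197.0, 66.3]
ee_rot: [0.709, -0.705, -0.0, 0.0]
contact_force: [-0.1, -0.4, -0.7]
gripper_width: 84.9
```

Run:
```python
from h import *
to([536,-198,58])
im=arm.get_image('wrist'); cv2.imwrite('pics/d.png',(255*(im[:,:,::-1]/255.)**.5).astype('uint8'))
i=arm.camera_info('wrist');np.savez('d.npz',**i)
```

```text
t 4.825 pos [ 536.1923 -196.9946   66.3028] q [-0.0685  0.4656 -0.3304  0.     -0.7758  0.0731] yaw -89.73775835631616 tilt [-0.001  0.   ] w 84.91662379195232
F [-0.0901 -0.3946 -0.6967] T [0.0038 0.019  0.0069] eff [ -0.0213 -37.3943  13.6746   3.0135   0.0596  -0.0144]
tool delta [1.0048 0.189  8.3029]
```

View pics/d.png

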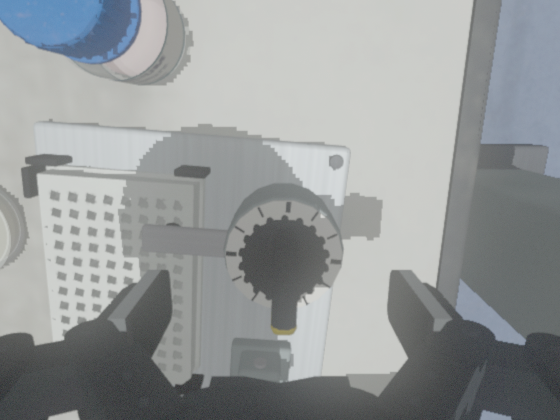

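Run:
```python
from h import *
def P(i):
    T=np.linalg.inv(i['cam_to_world']); K=np.array([[i['fx'],0,i['cx']],[0,i['fy'],i['cy']],[0,0,1]]); return K@T[:3]
c,d=np.load('c.npz'),np.load('d.npz')
for a,b in (((280.4,191.6),(284.5,252)),((280.2,224.8),(283.5,330))):
    X=cv2.triangulatePoints(P(c),P(d),np.array(a,float),np.array(b,float)).ravel(); print(X[:3]/X[3], bp(d,*b,50),bp(d,*b,74))
```

```text
[ 535.4258 -194.4042   32.5316] [ 535.1202 -201.4415   50.    ] [ 535.527  -211.0461   74.    ]
[ 535.8502 -178.3496   78.5642] [ 535.2623 -159.4772   50.    ] [ 535.6479 -175.338    74.    ]
```

Emit:
send_rows --translation '[[0, 0, 8], [0, 0, 0], [0, 0, 0], [0, 0, 0], [0, 0, 0]]' --dr '[[0, 0, 0], [0, 0, 0], [0, 0, 0], [0, 0, 0], [0, 0, 0]]' --grip '[85, 50, 30, 15, 5]'

```text
clock: 5.5
position: [535.6, -197.7, 58.5]
ee_rot: [0.708, -0.706, -0.001, 0.001]
contact_force: [-10.9, -1.2, 10.9]
gripper_width: 11.9
```

Emit:
send_rows --translation '[[0, 0, 0], [0, 0, 0], [0, 0, 0], [0, 0, 0], [0, 0, 0]]' --dr '[[0, 0, 0], [0, 0, 0], [0, 0, 0], [0, 0, 0], [0, 0, 0]]' --grip '[0, 0, 0, 0, 0]'

```text
clock: 6.12
position: [534.5, -197.7, 58.5]
ee_rot: [0.708, -0.706, -0.001, 0.001]
contact_force: [-5.0, -0.6, 4.8]
gripper_width: 8.6
```

Run:
```python
from h import *
st()
im=arm.get_image('wrist'); cv2.imwrite('pics/e.png',(255*(im[:,:,::-1]/255.)**.5).astype('uint8'))
st()
```

```text
t 6.125 pos [ 534.4511 -197.7232   58.5035] q [-0.0701  0.4753 -0.3387 -0.     -0.7605  0.0729] yaw -89.84006910512562 tilt [-0.0037  0.0003] w 8.645073985223043
F [-4.992  -0.5896  4.764 ] T [0.0531 1.3786 0.0158] eff [  0.8761 -36.228   15.2609   3.1027   1.3483   0.0355]
t 6.175 pos [ 534.4574 -197.7366   58.514 ] q [-0.0701  0.4753 -0.3387  0.     -0.7605  0.0729] yaw -89.83728132114776 tilt [-0.0037  0.0002] w 8.857795254421074
F [-5.0895 -0.5372  5.1505] T [ 0.1271  1.3547 -0.0197] eff [  0.8763 -36.2282  15.2611   3.1027   1.3483   0.0355]
```

View pics/e.png

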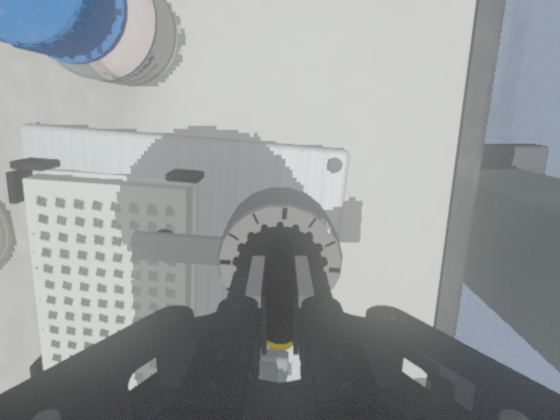

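Emit:
send_rows --translation '[[0, 1.3, 0], [0, 0, 0], [0, 0, 0], [0, 0, 0], [0, 0, 0]]' --dr '[[0, 0, 0], [0, 0, 5], [0, 0, 5], [0, 0, 5], [0, 0, 5]]' --grip '[0, 0, 0, 0, 0]'

```text
clock: 6.8
position: [534.8, -197.8, 58.5]
ee_rot: [-0.574, 0.819, -0.0, -0.0]
contact_force: [-2.4, 0.1, 2.7]
gripper_width: 8.9
```

Run:
```python
from h import *
st()
```

```text
t 6.8 pos [ 534.8117 -197.7998   58.4941] q [-0.07    0.4745 -0.3405  0.0004 -0.7561 -0.2784] yaw -109.94854247215069 tilt [-0.0003 -0.0003] w 8.919823560449359
F [-2.4453  0.082   2.7349] T [-0.1343  0.6937  0.058 ] eff [  0.6348 -37.2051  14.4142   2.8713   0.6721   0.3954]
```

Emit:
send_rows --translation '[[0, 0, 0], [0, 0, 0], [0, 0, 0], [0, 0, 0], [0, 0, 0]]' --dr '[[0, 0, 0], [0, 0, 0], [0, 0, -0.5], [0, 0, 0], [0, 0, 0]]' --grip '[0, 0, 0, 0, 0]'

```text
clock: 7.42
position: [534.8, -197.8, 58.5]
ee_rot: [-0.579, 0.815, -0.0, -0.0]
contact_force: [-3.9, -0.5, 5.1]
gripper_width: 9.5
```

Run:
```python
from h import *
st()
arm.get_image('wrist');st();
arm.get_image('wrist');st();
```

```text
t 7.425 pos [ 534.8489 -197.7818   58.4936] q [-0.07    0.4745 -0.3405  0.0004 -0.7561 -0.2666] yaw -109.27047380635777 tilt [-0.0003 -0.0002] w 9.472543400958632
F [-3.9095 -0.5217  5.126 ] T [-0.2525  0.9687 -0.0163] eff [  1.2024 -36.1543  14.4484   2.659    0.9871  -0.0258]
t 7.475 pos [ 534.848  -197.779    58.5011] q [-0.07    0.4745 -0.3405  0.0004 -0.7561 -0.2665] yaw -109.26600392208778 tilt [-0.0003 -0.0003] w 9.126943269338328
F [-3.0816 -1.5278  5.2504] T [-0.3309  1.0108 -0.0421] eff [  1.2068 -36.1534  14.4482   2.6586   0.9872  -0.0255]
t 7.525 pos [ 534.8219 -197.7883   58.4917] q [-0.07    0.4745 -0.3405  0.0004 -0.7561 -0.2665] yaw -109.26709048916813 tilt [-0.0003 -0.0003] w 8.90761138127865
F [-2.7198 -1.2756  4.6435] T [-0.3384  1.023   0.0347] eff [  1.2079 -36.1528  14.4481   2.6585   0.9872  -0.0254]
```

Emit:
send_rows --translation '[[0, 0, 0], [0, 0, 0], [0, 0, 0], [0, 0, 0], [0, 0, 0]]' --dr '[[0, 0, 8], [0, 0, 7], [0, 0, 4.5], [0, 0, 0], [0, 0, 0]]' --grip '[0, 0, 0, 0, 0]'

```text
clock: 8.15
position: [535.2, -197.9, 58.5]
ee_rot: [-0.433, 0.902, -0.0, 0.0]
contact_force: [-2.3, -2.3, 5.0]
gripper_width: 9.1
```

Run:
```python
from h import *
st()
arm.get_image('wrist');st();
```

```text
t 8.15 pos [ 535.1701 -197.9332   58.4876] q [-0.0702  0.4747 -0.3402  0.0005 -0.7554 -0.6063] yaw -128.73731290096111 tilt [ 0.0005 -0.0004] w 9.05007174931037
F [-2.2671 -2.333   4.976 ] T [-0.8353  0.8125 -0.0141] eff [  2.0939 -36.3864  14.0579   2.2792   0.7232   0.0209]
t 8.2 pos [ 535.1993 -197.9238   58.5035] q [-0.0702  0.4747 -0.3402  0.0006 -0.7554 -0.6064] yaw -128.7420628850564 tilt [ 0.0005 -0.0004] w 9.019551319119143
F [-1.8979 -2.9994  4.2383] T [-0.9166  0.8012  0.0257] eff [  2.1606 -36.3637  14.0282   2.2115   0.7136  -0.0051]
```

Emit:
send_rows --translation '[[0, 0, 0], [0, 0, 0], [0, 0, 0], [0, 0, 0], [0, 0, 0]]' --dr '[[0, 0, -0.2], [0, 0, 0], [0, 0, 0], [0, 0, 0], [0, 0, 0]]' --grip '[0, 0, 0, 0, 0]'

```text
clock: 8.82
position: [535.2, -197.9, 58.5]
ee_rot: [-0.434, 0.901, -0.0, 0.0]
contact_force: [-2.8, -5.1, 4.5]
gripper_width: 8.8
```

Run:
```python
from h import *
st()
arm.get_image('wrist');st();
```

```text
t 8.825 pos [ 535.1544 -197.9116   58.4742] q [-0.0701  0.4747 -0.3402  0.0006 -0.7554 -0.6038] yaw -128.589362106615 tilt [ 0.0004 -0.0004] w 8.794769006905213
F [-2.7658 -5.0719  4.4584] T [-1.2945  0.7603 -0.0105] eff [  2.8734 -36.1404  13.7794   1.8673   0.6407  -0.008 ]
t 8.875 pos [ 535.1992 -197.9134   58.4813] q [-0.0701  0.4747 -0.3402  0.0006 -0.7554 -0.6038] yaw -128.5877102198602 tilt [ 0.0005 -0.0004] w 9.152043379125212
F [-2.4049 -3.6634  4.6322] T [-1.3556  0.7328  0.0198] eff [  2.8736 -36.1403  13.7793   1.8672   0.6406  -0.0079]
```

Emit:
send_rows --translation '[[0, 0, 0], [0, 0, 0], [0, 0, 0], [-6, 0, 0], [-6, 0, 0]]' --dr '[[0, 0, 0], [0, 0, 0], [0, 0, 0], [0, 0, 0], [0, 0, 0]]' --grip '[20, 20, 20, 20, 20]'

```text
clock: 9.5
position: [542.9, -187.9, 58.3]
ee_rot: [-0.434, 0.901, -0.0, 0.0]
contact_force: [0.8, -0.2, 0.5]
gripper_width: 19.9
```

Run:
```python
from h import *
st()
for k in range(3):
    arm.get_image('wrist'); s,_=st()
im=arm.get_image('wrist'); cv2.imwrite('pics/f.png',(255*(im[:,:,::-1]/255.)**.5).astype('uint8'))
```

```text
t 9.5 pos [ 542.8668 -187.8776   58.2924] q [-0.0513  0.4803 -0.3301 -0.0001 -0.7602 -0.6225] yaw -128.6085601346804 tilt [0.0003 0.    ] w 19.89472132691986
F [ 0.8432 -0.1924  0.5293] T [-0.0533 -0.0876 -0.0172] eff [ -0.3585 -39.1054  13.8545   3.094    0.0089   0.0473]
t 9.55 pos [ 543.4741 -187.4574   58.3645] q [-0.0505  0.4805 -0.3294  0.     -0.76   -0.6226] yaw -128.56348786618435 tilt [ 0.0009 -0.0001] w 19.80181944793246
F [ 1.0617 -0.26    0.7418] T [ 0.0314 -0.0455 -0.0014] eff [ -0.3874 -39.1629  13.5359   3.0165  -0.0747  -0.0131]
t 9.6 pos [ 543.1718 -187.6769   58.352 ] q [-0.0509  0.4803 -0.3298  0.     -0.7601 -0.6221] yaw -128.55968616761098 tilt [ 0.0006 -0.0001] w 20.15542361086058
F [-0.6083 -0.908   0.4236] T [-0.061   0.0135  0.0204] eff [  0.0834 -38.9552  13.9835   3.0986   0.0021  -0.0262]
t 9.65 pos [ 542.8092 -187.8498   58.303 ] q [-0.0513  0.4802 -0.3302 -0.0001 -0.7603 -0.6219] yaw -128.57297497659334 tilt [0.0002 0.    ] w 20.332033484295668
F [-1.1915 -0.8457 -0.243 ] T [-0.0708  0.0145 -0.0073] eff [  0.1322 -38.9836  14.071    3.122    0.0127  -0.0085]
```

View pics/f.png

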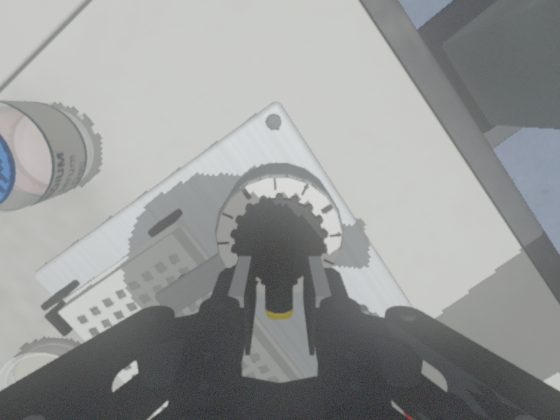

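Emit:
send_rows --translation '[[0, -3, 0], [0, -2, 0], [0.17, -0.42, 0], [0.17, -0.42, 0], [0.17, -0.42, 0]]' --dr '[[0, 0, 0], [0, 0, 0], [0, 0, 2], [0, 0, 2], [0, 0, 2]]' --grip '[20, 20, 20, 20, 20]'

```text
clock: 10.32
position: [546.0, -192.4, 58.2]
ee_rot: [-0.385, 0.923, 0.001, -0.001]
contact_force: [-3.1, 1.6, 1.6]
gripper_width: 20.1
```

```bash
cat >> h.py <<'E'
def tq(s,ax=(535,-198)):
    F=s['contact_force'];d=s['position'][:2]-np.array(ax)
    m=s['wrist_torque'][2]+(d[0]*F[1]-d[1]*F[0])/1000
    print('moment about axis',m)
E
python3 - <<'E'
from h import *
s,r=st();tq(s)
arm.get_image('wrist');s,r=st();tq(s)
E
```

```text
t 10.325 pos [ 545.9882 -192.3646   58.1655] q [-0.0593  0.4873 -0.3168 -0.0006 -0.7688 -0.7215] yaw -134.7595361823699 tilt [-0.0021  0.0005] w 20.12363270363243
F [-3.1385  1.5832  1.5875] T [0.5772 0.883  0.0279] eff [ -0.5305 -38.4332  15.2337   3.5837   0.8764   0.1585]
moment about axis 0.06301094909515151
t 10.375 pos [ 546.147  -192.4459   58.1959] q [-0.0593  0.4874 -0.3167 -0.0004 -0.7685 -0.7222] yaw -134.7949194761974 tilt [-0.0017  0.0004] w 20.137306007509995
F [-2.3409  2.1816  1.2042] T [0.5148 0.7884 0.0411] eff [ -0.4223 -38.594   15.215    3.5427   0.8424  -0.071 ]
moment about axis 0.07837482459374387
```

Emit:
send_rows --translation '[[0.17, -0.42, 0], [0.17, -0.42, 0], [0.17, -0.42, 0], [0.17, -0.42, 0], [0.17, -0.42, 0]]' --dr '[[0, 0, 2], [0, 0, 2], [0, 0, 2], [0, 0, 2], [0, 0, 2]]' --grip '[20, 20, 20, 20, 20]'

```text
clock: 11.0
position: [547.5, -194.8, 58.2]
ee_rot: [-0.303, 0.953, 0.0, -0.0]
contact_force: [-3.1, 0.6, 0.5]
gripper_width: 20.0
```

Run:
```python
from h import *
s,r=st();tq(s)
```

```text
t 11.0 pos [ 547.5442 -194.771    58.152 ] q [-0.0632  0.4897 -0.3125 -0.0001 -0.769  -0.8923] yaw -144.75208483028487 tilt [-0.0005  0.0001] w 19.987659720429413
F [-3.1251  0.6305  0.5372] T [0.3664 0.9618 0.0093] eff [ -0.0819 -39.2836  15.7431   3.5976   0.9643   0.1485]
moment about axis 0.02728899716989732
```

Emit:
send_rows --translation '[[0.17, -0.42, 0], [0.17, -0.42, 0], [0.17, -0.42, 0], [0.17, -0.42, 0], [0.17, -0.42, 0]]' --dr '[[0, 0, 2], [0, 0, 2], [0, 0, 2], [0, 0, 2], [0, 0, 2]]' --grip '[20, 20, 20, 20, 20]'

```text
clock: 11.62
position: [548.0, -196.9, 58.2]
ee_rot: [-0.219, 0.976, 0.0, -0.0]
contact_force: [-2.6, 3.0, -0.2]
gripper_width: 19.9
```

Run:
```python
from h import *
s,r=st();tq(s)
arm.get_image('wrist');s,r=st();tq(s)
```

```text
t 11.625 pos [ 548.0359 -196.9419   58.2015] q [-0.0671  0.4912 -0.3096 -0.0001 -0.7702 -1.063 ] yaw -154.75264284088925 tilt [-0.0002  0.0001] w 19.867107314929797
F [-2.6137  2.9669 -0.2155] T [0.508  0.8475 0.0539] eff [ -0.2927 -40.0033  16.0579   3.7894   0.9291   0.1471]
moment about axis 0.0952929000738982
t 11.675 pos [ 548.0827 -196.9531   58.178 ] q [-0.0671  0.4912 -0.3096 -0.0001 -0.7701 -1.0635] yaw -154.78606431474563 tilt [-0.0001  0.0001] w 19.811063451014324
F [-3.7617  1.4692 -0.5939] T [0.4858 0.8438 0.0357] eff [ -0.3663 -40.1146  15.9605   3.7866   0.8607  -0.0793]
moment about axis 0.05890402941415679
```

Emit:
send_rows --translation '[[0.17, -0.42, 0], [0.17, -0.42, 0], [0.17, -0.42, 0], [0.17, -0.42, 0], [0.17, -0.42, 0]]' --dr '[[0, 0, 2], [0, 0, 2], [0, 0, 2], [0, 0, 2], [0, 0, 2]]' --grip '[20, 20, 20, 20, 20]'

```text
clock: 12.3
position: [548.2, -199.2, 58.3]
ee_rot: [-0.133, 0.991, 0.0, 0.0]
contact_force: [-3.0, 2.5, -0.7]
gripper_width: 20.0
```

Run:
```python
from h import *
s,r=st();tq(s)
arm.get_image('wrist');s,r=st();tq(s)
```

```text
t 12.3 pos [ 548.1827 -199.1848   58.2601] q [-0.071   0.4921 -0.3075 -0.0001 -0.7709 -1.2335] yaw -164.7459725942989 tilt [0.0002 0.0001] w 19.99906826549991
F [-2.9727  2.5166 -0.6775] T [0.6707 0.7022 0.0197] eff [ -0.8388 -40.569   16.0063   3.979    0.762    0.1501]
moment about axis 0.04933770353135784
t 12.35 pos [ 548.2341 -199.2353   58.2627] q [-0.0711  0.4922 -0.3075 -0.0001 -0.7708 -1.2341] yaw -164.78579290364377 tilt [0.0003 0.0001] w 20.097365214400025
F [-2.7931  2.4637 -0.7458] T [0.6999 0.6658 0.0534] eff [ -0.8464 -40.6345  15.9255   3.9585   0.7104  -0.0764]
moment about axis 0.08254589487401913
```

Emit:
send_rows --translation '[[0.17, -0.42, 0], [0.17, -0.42, 0], [0.17, -0.42, 0], [0.17, -0.42, 0], [0.17, -0.42, 0]]' --dr '[[0, 0, 2], [0, 0, 2], [0, 0, 2], [0, 0, 2], [0, 0, 2]]' --grip '[20, 20, 20, 20, 20]'

```text
clock: 12.98
position: [547.9, -201.4, 58.3]
ee_rot: [-0.046, 0.999, -0.0, 0.0]
contact_force: [-1.0, 3.0, -2.0]
gripper_width: 19.8
```

Run:
```python
from h import *
s,r=st();tq(s)
arm.get_image('wrist');s,r=st();tq(s)
```

```text
t 12.975 pos [ 547.871  -201.4319   58.3324] q [-0.075   0.4926 -0.3065 -0.0001 -0.7713 -1.404 ] yaw -174.74278510399608 tilt [0.0005 0.    ] w 19.803409737793178
F [-1.0336  2.9906 -1.9581] T [ 0.8995  0.4044 -0.0072] eff [ -1.3752 -40.9403  15.6992   4.0971   0.5018   0.1549]
moment about axis 0.027775210386187816
t 13.025 pos [ 547.8975 -201.4565   58.3354] q [-0.0751  0.4926 -0.3064 -0.0001 -0.7712 -1.4046] yaw -174.7814076479586 tilt [ 0.0005 -0.    ] w 19.87644182222782
F [-0.8327  3.206  -1.6625] T [0.8001 0.4316 0.0511] eff [ -1.3323 -41.0007  15.652    4.0682   0.4579  -0.0719]
moment about axis 0.08954142706080122
```

Emit:
send_rows --translation '[[0.17, -0.42, 0], [0.17, -0.42, 0], [0.17, -0.42, 0], [0.17, -0.42, 0], [0.17, -0.42, 0]]' --dr '[[0, 0, 2], [0, 0, 2], [0, 0, 2], [0, 0, 2], [0, 0, 2]]' --grip '[20, 20, 20, 20, 20]'

```text
clock: 13.65
position: [547.2, -203.6, 58.4]
ee_rot: [0.041, 0.999, -0.0, 0.0]
contact_force: [0.3, 3.2, -2.0]
gripper_width: 20.0
```

Run:
```python
from h import *
s,r=st();tq(s)
im=arm.get_image('wrist');s,r=st();tq(s)
cv2.imwrite('pics/g.png',(255*(im[:,:,::-1]/255.)**.5).astype('uint8'))
```

```text
t 13.65 pos [ 547.1887 -203.5656   58.3776] q [-0.0789  0.4926 -0.3064 -0.     -0.7711 -1.5746] yaw 175.2583714104453 tilt [ 0.0007 -0.    ] w 19.95962893003011
F [ 0.2637  3.2139 -2.0095] T [ 1.005   0.0773 -0.0118] eff [ -1.8602 -41.174   15.1685   4.1286   0.1584   0.161 ]
moment about axis 0.02886646916803149
t 13.7 pos [ 547.1698 -203.6095   58.3813] q [-0.079   0.4925 -0.3064  0.     -0.7711 -1.5752] yaw 175.22126560025293 tilt [ 0.0007 -0.0001] w 19.935922338294304
F [-0.9095  2.9959 -3.2214] T [0.8783 0.0234 0.0192] eff [ -1.8206 -41.1044  15.0551   4.0761   0.121   -0.0662]
moment about axis 0.05059354639725046
```

View pics/g.png

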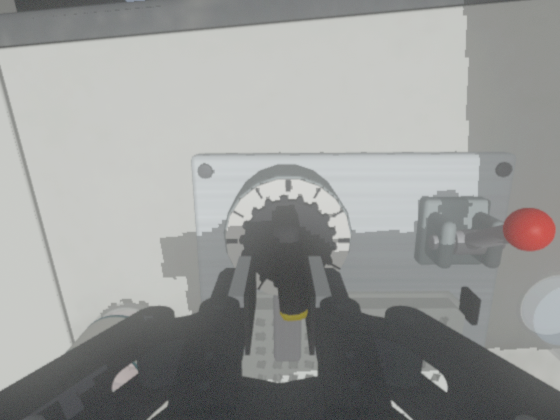

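Emit:
send_rows --translation '[[0.17, -0.42, 0], [0.17, -0.42, 0], [0.17, -0.42, 0], [0.17, -0.42, 0], [0.17, -0.42, 0]]' --dr '[[0, 0, 2], [0, 0, 2], [0, 0, 2], [0, 0, 2], [0, 0, 2]]' --grip '[20, 20, 20, 20, 20]'

```text
clock: 14.32
position: [546.1, -205.6, 58.4]
ee_rot: [0.128, 0.992, -0.0, 0.0]
contact_force: [2.0, 4.5, -2.7]
gripper_width: 20.1
```

Run:
```python
from h import *
s,r=st();tq(s)
im=arm.get_image('wrist');s,r=st();tq(s)
```

```text
t 14.325 pos [ 546.1191 -205.5534   58.4252] q [-0.0825  0.492  -0.3074  0.0001 -0.7705 -1.7455] yaw 165.26266705949584 tilt [ 0.0009 -0.0002] w 20.07562893903067
F [ 2.0065  4.5466 -2.7177] T [ 0.9921 -0.3322  0.0797] eff [ -2.2348 -41.2527  14.4013   4.0513  -0.2712   0.1687]
moment about axis 0.14540842826044534
t 14.375 pos [ 546.1082 -205.6083   58.4544] q [-0.0826  0.4919 -0.3073  0.0001 -0.7705 -1.7462] yaw 165.22340451554498 tilt [ 0.001  -0.0002] w 20.15195365934309
F [ 0.518   2.9184 -2.4198] T [ 0.9807 -0.3615  0.0189] eff [ -2.1496 -41.062   14.2888   3.98    -0.2819  -0.0594]
moment about axis 0.055225829023386096
```

Emit:
send_rows --translation '[[0.17, -0.42, 0], [0.17, -0.42, 0], [0.17, -0.42, 0], [0.17, -0.42, 0], [0.17, -0.42, 0]]' --dr '[[0, 0, 2], [0, 0, 2], [0, 0, 2], [0, 0, 2], [0, 0, 2]]' --grip '[20, 20, 20, 20, 20]'

```text
clock: 15.0
position: [544.7, -207.3, 58.5]
ee_rot: [0.214, 0.977, 0.0, 0.001]
contact_force: [3.1, 3.3, -3.8]
gripper_width: 20.1
```

Run:
```python
from h import *
s,r=st();tq(s)
im=arm.get_image('wrist');s,r=st();tq(s)
```

```text
t 15.0 pos [ 544.738  -207.3197   58.4982] q [-0.0859  0.4909 -0.3092  0.0002 -0.7695 -1.9168] yaw 155.2634148105551 tilt [ 0.0011 -0.0002] w 20.119529468453855
F [ 3.0626  3.3425 -3.7524] T [ 0.978  -0.8186  0.05  ] eff [ -2.4116 -41.0663  13.3976   3.8314  -0.7593   0.1775]
moment about axis 0.11113534073304973
t 15.05 pos [ 544.721  -207.3754   58.5096] q [-0.0859  0.4909 -0.3092  0.0002 -0.7695 -1.9174] yaw 155.2237370882493 tilt [ 0.0012 -0.0003] w 19.944574225574858
F [ 2.5336  3.0207 -2.636 ] T [ 0.872  -0.8057 -0.0263] eff [ -2.3128 -40.8391  13.3072   3.7577  -0.7525  -0.0512]
moment about axis 0.026837252874570363
```

Emit:
send_rows --translation '[[0.17, -0.42, 0], [0.17, -0.42, 0], [0.17, -0.42, 0], [0.17, -0.42, 0], [0.17, -0.42, 0]]' --dr '[[0, 0, 2], [0, 0, 2], [0, 0, 2], [0, 0, 2], [0, 0, 2]]' --grip '[20, 20, 20, 20, 20]'

```text
clock: 15.68
position: [543.4, -207.6, 58.5]
ee_rot: [0.298, 0.954, 0.001, 0.001]
contact_force: [4.4, 8.7, -1.9]
gripper_width: 20.0
```

Run:
```python
from h import *
s,r=st();tq(s)
im=arm.get_image('wrist');s,r=st();tq(s)
cv2.imwrite('pics/i.png',(255*(im[:,:,::-1]/255.)**.5).astype('uint8'))
```

```text
t 15.675 pos [ 543.3656 -207.5595   58.5102] q [-0.0873  0.4892 -0.3117 -0.0019 -0.7681 -2.0884] yaw 145.26708783702938 tilt [0.002  0.0011] w 19.976162170091758
F [ 4.3714  8.6888 -1.9176] T [ 2.6589 -1.1909  0.0473] eff [ -6.0929 -40.2753  12.6223   4.8362  -0.9672   0.1228]
moment about axis 0.1618173988573862
t 15.725 pos [ 543.3891 -207.5087   58.5179] q [-0.0872  0.4891 -0.3117 -0.002  -0.768  -2.0892] yaw 145.22188907565504 tilt [0.0021 0.0012] w 20.033859326057783
F [ 3.8756  8.9792 -2.9415] T [ 2.3548 -1.188   0.0408] eff [ -5.6251 -40.3797  12.7002   4.682   -0.9661  -0.1156]
moment about axis 0.15296952540043757
```

View pics/i.png

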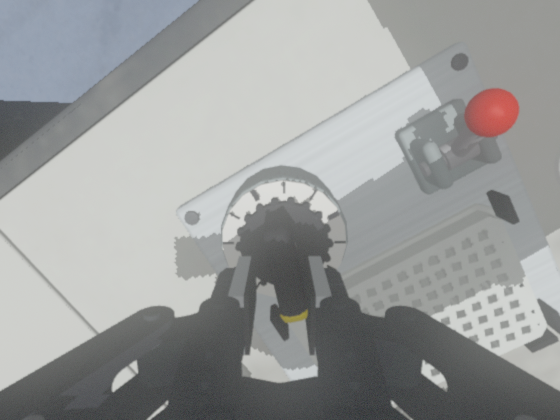

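Emit:
send_rows --translation '[[0, -0.3, 0], [0, -0.3, 0], [0, -0.3, 0], [0, 0, 0], [0, 0, 0]]' --dr '[[0, 0, 0], [0, 0, 0], [0, 0, 0], [0, 0, 0], [0, 0, 0]]' --grip '[20, 20, 20, 20, 20]'

```text
clock: 16.35
position: [543.3, -207.7, 58.6]
ee_rot: [0.298, 0.955, 0.001, 0.001]
contact_force: [4.9, 10.8, -2.3]
gripper_width: 19.9
```

Run:
```python
from h import *
s,r=st();tq(s)
im=arm.get_image('wrist');s,r=st();tq(s)
```

```text
t 16.35 pos [ 543.3321 -207.7331   58.5568] q [-0.0878  0.4889 -0.3119 -0.0025 -0.7673 -2.0858] yaw 145.3573100054904 tilt [0.0029 0.0015] w 19.895967159534383
F [ 4.8927 10.7753 -2.284 ] T [ 3.0485 -1.3718  0.069 ] eff [ -6.7939 -40.4507  12.4133   5.0208  -1.1117  -0.0626]
moment about axis 0.20641693069607503
t 16.4 pos [ 543.3202 -207.7434   58.5232] q [-0.0878  0.4889 -0.3119 -0.0025 -0.7673 -2.0858] yaw 145.35455653137592 tilt [0.0028 0.0015] w 19.903925262586565
F [ 5.8657 11.1379 -1.7463] T [ 2.9679 -1.3991  0.0639] eff [ -6.7912 -40.4496  12.4136   5.0205  -1.1116  -0.0626]
moment about axis 0.2137411947969655
```

Emit:
send_rows --translation '[[0, -0.6, 0], [0, -0.6, 0], [0, -0.5, 0], [0, 0, 0], [0, 0, 0]]' --dr '[[0, 0, 0], [0, 0, 0], [0, 0, 0], [0, 0, 0], [0, 0, 0]]' --grip '[20, 20, 20, 20, 20]'

```text
clock: 17.02
position: [543.2, -208.2, 58.5]
ee_rot: [0.298, 0.955, 0.002, 0.002]
contact_force: [6.7, 14.5, -2.9]
gripper_width: 19.8
```

Run:
```python
from h import *
s,r=st();tq(s)
im=arm.get_image('wrist');s,r=st();tq(s)
cv2.imwrite('pics/j.png',(255*(im[:,:,::-1]/255.)**.5).astype('uint8'))
im=arm.get_image('top');s,r=st();tq(s)
```

```text
t 17.025 pos [ 543.1996 -208.1571   58.5428] q [-0.0892  0.4884 -0.3122 -0.0041 -0.7659 -2.083 ] yaw 145.37452948593622 tilt [0.0046 0.0024] w 19.838125200641628
F [ 6.7079 14.4743 -2.8878] T [ 4.1058 -1.8072  0.1217] eff [ -9.3012 -40.5276  11.8635   5.7302  -1.4139  -0.0868]
moment about axis 0.3084827102226364
t 17.075 pos [ 543.2346 -208.1795   58.5472] q [-0.0892  0.4884 -0.3122 -0.004  -0.7658 -2.0831] yaw 145.37268141441302 tilt [0.0047 0.0024] w 20.49286518534845
F [ 6.9154 15.2058 -1.4464] T [ 4.0932 -1.7817  0.1395] eff [ -9.2982 -40.5263  11.8635   5.7297  -1.4138  -0.0868]
moment about axis 0.33507108363032667
t 17.125 pos [ 543.2089 -208.1736   58.5591] q [-0.0892  0.4884 -0.3122 -0.004  -0.7658 -2.0831] yaw 145.37250089817059 tilt [0.0046 0.0024] w 20.2971219022991
F [ 6.0819 13.9179 -2.0879] T [ 4.0782 -1.8069  0.0955] eff [ -9.2959 -40.5249  11.8632   5.7293  -1.4137  -0.0867]
moment about axis 0.27164126385799425
```

View pics/j.png

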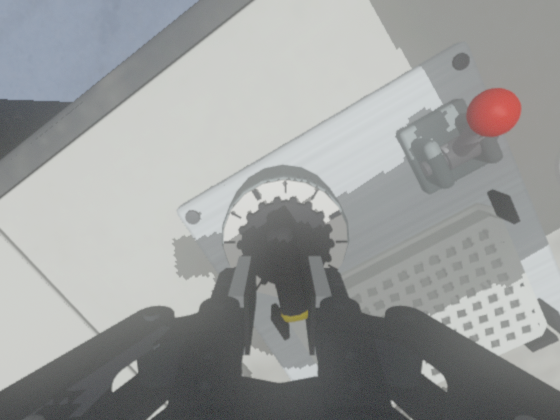

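Emit:
send_rows --translation '[[0, 3, 0], [0, 4.5, 0], [0, 0, -40], [0, 0, -45], [0, 0, -45]]' --dr '[[0, 0, 0], [0, 0, 0], [0, 0, 0], [0, 0, 0], [0, 0, 0]]' --grip '[20, 20, 85, 85, 85]'

```text
clock: 17.75
position: [543.8, -205.5, 189.7]
ee_rot: [0.298, 0.955, -0.001, -0.001]
contact_force: [1.0, -0.0, -0.3]
gripper_width: 73.3
```

Emit:
send_rows --translation '[[0, 0, 0], [0, 0, 0], [0, 0, 0], [0, 0, 0], [0, 0, 0]]' --dr '[[0, 0, 0], [0, 0, 0], [0, 0, 0], [0, 0, 0], [0, 0, 0]]' --grip '[85, 85, 85, 85, 85]'

```text
clock: 18.38
position: [545.0, -204.6, 187.6]
ee_rot: [0.297, 0.955, -0.0, -0.001]
contact_force: [-0.6, -0.3, -0.5]
gripper_width: 85.5
```

Run:
```python
from h import *
s,r=st()
i=arm.camera_info('wrist');np.savez('k.npz',**i)
im=arm.get_image('wrist'); cv2.imwrite('pics/k0.png',im[:,:,::-1])
for t in ("screw","screw_mark","screw_grip"): print(t,[(q['xyz'],q['confidence']) for q in arm.place_of(t,'wrist')[:2]])
c=bp(i,280,200,60)
p=np.linalg.inv(i['cam_to_world'])@np.array([535,-198,70,1]); u=int(i['fx']*p[0]/p[2]+i['cx']);v=int(i['fy']*p[1]/p[2]+i['cy']); print(u,v)
a=im[v-60:v+60,u-75:u+75,::-1]
cv2.imwrite('pics/k.png',cv2.resize((255*(a/255.)**.4).astype('uint8'),None,fx=5,fy=5,interpolation=cv2.INTER_CUBIC)); print(u-75,v-60)
```

```text
t 18.375 pos [ 545.027  -204.6455  187.5907] q [-0.0811  0.3476 -0.1638  0.0001 -1.0609 -2.0939] yaw 145.38672559199452 tilt [-0.0015  0.    ] w 85.54062585725099
F [-0.6397 -0.3436 -0.5127] T [-0.0257 -0.0099  0.0201] eff [ -0.0292 -36.1295  17.6399   3.9252  -0.0065  -0.0005]
screw [([533.6, -200.0, 49.8], 0.7)]
screw_mark [([554.5, -205.9, 71.4], 0.69)]
screw_grip [([536.8, -202.5, 74.5], 0.9), ([604.8, -297.6, 2.2], 0.7)]
279 189
204 129
```

View pics/k.png

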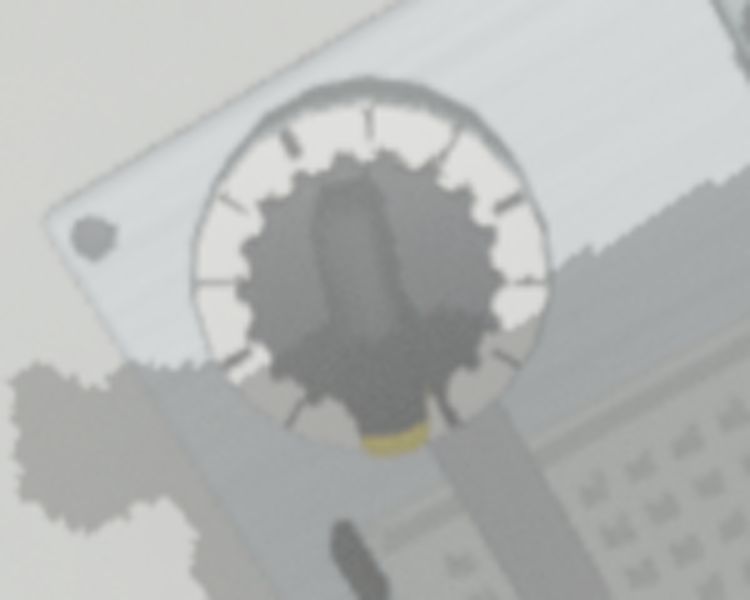

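Run:
```python
from h import *
i=np.load('k.npz')
f=lambda x,y,z: bp(i,204+x/5,129+y/5,z)
A=f(348,177,86);B=f(395,433,86);print(A,B,np.linalg.norm(B-A),np.degrees(np.arctan2(*(B-A)[[1,0]])))
A=f(313,240,86);B=f(335,340,86);print(np.degrees(np.arctan2(*(B-A)[[1,0]])))
C=f(371,279,50);print('dial c',C)
B2=f(396,450,70); print(B2,np.degrees(np.arctan2(*(B2-np.array([535,-198,0]))[[1,0]])))
```

```text
[ 515.8691 -189.5368   86.    ] [ 548.9493 -204.5838   86.    ] 36.34163187840736 -24.45896885999167
-22.844660270012096
dial c [ 534.8526 -199.0929   50.    ]
[ 555.0696 -208.4402   70.    ] -27.483276880841554
```

Emit:
send_rows --translation '[[12, -0.4, 0], [0, 0, 0], [0, 0, 35], [0, 0, 35], [0, 0, 35]]' --dr '[[0, 0, 0], [0, 0, -6], [0, 0, -6], [0, 0, 0], [0, 0, 0]]' --grip '[40, 40, 40, 40, 40]'

```text
clock: 19.2
position: [534.6, -197.7, 82.8]
ee_rot: [0.196, 0.981, 0.0, 0.0]
contact_force: [-0.2, 1.7, -0.3]
gripper_width: 39.8
```

Run:
```python
from h import *
to([534.8,-198,58.5])
i=arm.camera_info('wrist');np.savez('l.npz',**i)
im=arm.get_image('wrist'); cv2.imwrite('pics/l.png',(255*(im[:,:,::-1]/255.)**.4).astype('uint8'))
```

```text
t 19.2 pos [ 534.6079 -197.7402   82.7609] q [-0.0702  0.4417 -0.3191 -0.0002 -0.8094 -1.895 ] yaw 157.3957899992503 tilt [0.0007 0.0001] w 39.78163733872105
F [-0.2356  1.6615 -0.334 ] T [ 0.0019 -0.0111  0.0148] eff [ -0.0881 -39.7887  14.9958   3.2307  -0.454    0.0016]
tool delta [-0.263  -0.1738 24.261 ]
```

View pics/l.png

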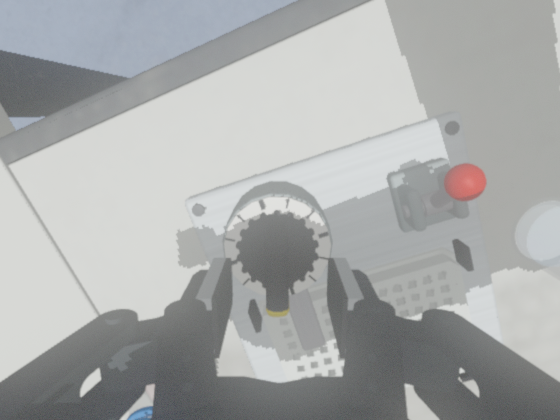

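Emit:
send_rows --translation '[[0, 0, 24], [0, 0, 0], [0, 0, 0], [0, 0, 0], [0, 0, 0]]' --dr '[[0, 0, 0], [0, 0, 0], [0, 0, 0], [0, 0, 0], [0, 0, 0]]' --grip '[40, 30, 20, 10, 5]'

```text
clock: 19.88
position: [535.5, -199.3, 61.0]
ee_rot: [0.196, 0.981, -0.001, 0.001]
contact_force: [-1.3, -5.0, 3.8]
gripper_width: 9.2
```

Run:
```python
from h import *
s,r=st();tq(s)
```

```text
t 19.875 pos [ 535.4811 -199.2512   61.0248] q [-0.0719  0.4717 -0.3378  0.0023 -0.7598 -1.8942] yaw 157.44396830170461 tilt [ 0.0015 -0.0017] w 9.165766729542954
F [-1.3143 -5.0222  3.7792] T [-1.3917  0.4798  0.1594] eff [  2.8065 -36.9982  13.8814   1.8528   0.3586  -0.1835]
moment about axis 0.1553879831611698
```

Emit:
send_rows --translation '[[0, 0, 0], [0, 0, 0], [0, 0, 0], [0, 0, 0], [0, 0, 0]]' --dr '[[0, 0, -5], [0, 0, -8], [0, 0, -8], [0, 0, -8], [0, 0, -8]]' --grip '[0, 0, 0, 0, 0]'

```text
clock: 20.5
position: [535.5, -198.6, 61.0]
ee_rot: [-0.127, 0.992, -0.0, 0.001]
contact_force: [-1.2, -1.5, 3.7]
gripper_width: 8.9
```

Run:
```python
from h import *
s,r=st();tq(s)
```

```text
t 20.5 pos [ 535.5448 -198.5736   61.0015] q [-0.0712  0.4716 -0.3375  0.0007 -0.7601 -1.2447] yaw -165.3694813211608 tilt [ 0.0016 -0.0006] w 8.905956487802658
F [-1.1643 -1.5341  3.6532] T [-0.4126  0.5079 -0.0496] eff [  1.1996 -36.4206  13.7177   2.5733   0.4959  -0.6658]
moment about axis -0.051099408714467
```

Emit:
send_rows --translation '[[0, 0, 0], [0, 0, 0], [0, 0, 0], [0, 0, 0], [0, 0, 0]]' --dr '[[0, 0, -9], [0, 0, -9], [0, 0, -9], [0, 0, -9], [0, 0, -9]]' --grip '[0, 0, 0, 0, 0]'

```text
clock: 21.12
position: [535.0, -197.9, 61.0]
ee_rot: [-0.497, 0.868, -0.0, 0.0]
contact_force: [-2.6, 2.2, 5.4]
gripper_width: 8.7
```

Emit:
send_rows --translation '[[0, 0, 0], [0, 0, 0], [0, 0, 0], [0, 0, 0], [0, 0, 0]]' --dr '[[0, 0, -6], [0, 0, -2], [0, 0, 0], [0, 0, 0], [0, 0, 0]]' --grip '[0, 0, 0, 0, 0]'

```text
clock: 21.75
position: [534.9, -197.8, 61.0]
ee_rot: [-0.555, 0.832, 0.0, 0.0]
contact_force: [-2.7, 1.1, 6.5]
gripper_width: 8.8
```

Run:
```python
from h import *
s,r=st();tq(s)
```

```text
t 21.75 pos [ 534.861  -197.8439   60.9902] q [-0.0704  0.4711 -0.3381 -0.0003 -0.7616 -0.3239] yaw -112.59856036981223 tilt [0.0001 0.0002] w 8.83201813808398
F [-2.7082  1.0565  6.476 ] T [0.4258 0.9809 0.1355] eff [ -0.1206 -35.5706  14.1301   2.9972   0.9461  -0.0551]
moment about axis 0.13574509396439513
```

Emit:
send_rows --translation '[[0, 0, 0], [0, 0, 0], [0, 0, 0], [0, 0, -50], [0, 0, -60]]' --dr '[[0, 0, 0], [0, 0, 0], [0, 0, 0], [0, 0, 0], [0, 0, 0]]' --grip '[25, 40, 40, 40, 40]'

```text
clock: 22.38
position: [534.4, -198.1, 169.2]
ee_rot: [-0.555, 0.832, 0.001, -0.001]
contact_force: [1.5, 0.1, -0.8]
gripper_width: 40.2
```

Emit:
send_rows --translation '[[0, 0, -20], [0, 0, 0], [0, 0, 0], [0, 0, 0], [0, 0, 0]]' --dr '[[0, 0, 0], [0, 0, 0], [0, 0, 0], [0, 0, 0], [0, 0, 0]]' --grip '[40, 20, 0, 0, 0]'

```text
clock: 23.0
position: [534.7, -198.1, 188.0]
ee_rot: [-0.555, 0.832, 0.001, -0.001]
contact_force: [0.2, -0.1, 0.5]
gripper_width: 0.2
```

Run:
```python
from h import *
s,r=st()
i=arm.camera_info('wrist');np.savez('m.npz',**i)
im=arm.get_image('wrist'); cv2.imwrite('pics/m0.png',(255*(im[:,:,::-1]/255.)**.5).astype('uint8'))
for t in ("lock_tip","lock_pivot"): print(t,[(q['xyz'],q['confidence']) for q in arm.place_of(t,'wrist')[:2]])
p=np.linalg.inv(i['cam_to_world'])@np.array([535,-198,70,1]); u=int(i['fx']*p[0]/p[2]+i['cx']);v=int(i['fy']*p[1]/p[2]+i['cy']); print(u,v)
a=im[v-60:v+60,u-75:u+75,::-1]
cv2.imwrite('pics/m.png',cv2.resize((255*(a/255.)**.4).astype('uint8'),None,fx=5,fy=5,interpolation=cv2.INTER_CUBIC)); print(u-75,v-60)
```

```text
t 23.0 pos [ 534.7438 -198.0946  188.0263] q [-0.0708  0.3282 -0.1918 -0.     -1.0531 -0.3239] yaw -112.6111566842136 tilt [-0.0024  0.0002] w 0.21084645538612984
F [ 0.2243 -0.0711  0.5226] T [-0.0013  0.0089 -0.0085] eff [ -0.0042 -35.0961  17.5585   3.9031  -0.0059  -0.    ]
lock_tip [([529.5, -113.3, 73.6], 0.67)]
lock_pivot []
279 206
204 146
```

View pics/m.png

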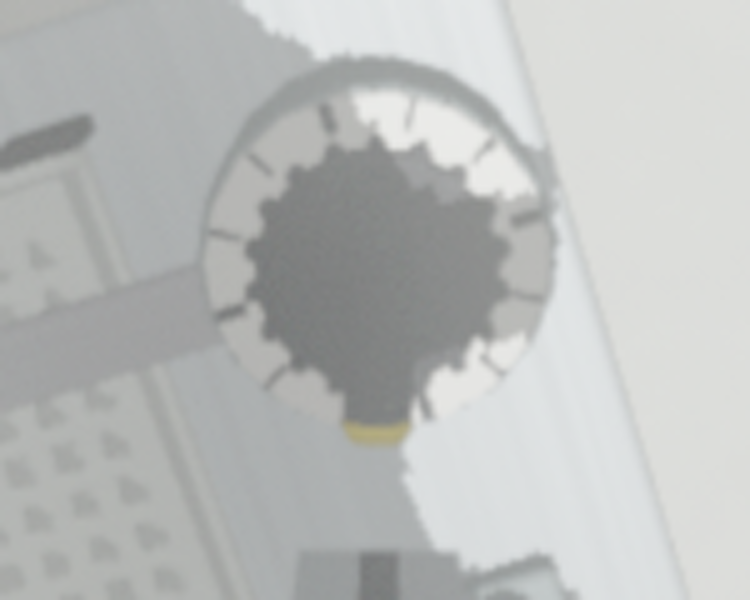

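View pics/m0.png

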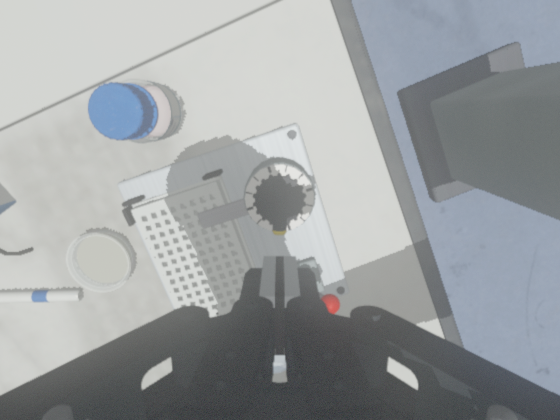

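Run:
```python
from h import *
k,m=np.load('k.npz'),np.load('m.npz')
def ang(i,ox,oy,tip,dial):
    B=bp(i,ox+tip[0]/5,oy+tip[1]/5,86);C=bp(i,ox+dial[0]/5,oy+dial[1]/5,50); print(B,C)
    d=(B-C)[:2]; print(np.degrees(np.arctan2(d[1],d[0])),np.linalg.norm(d))
ang(k,204,129,(395,433),(371,279)); ang(m,204,146,(377,426),(379,255))
```

```text
[ 548.9493 -204.5838   86.    ] [ 534.8526 -199.0929   50.    ]
-21.281685003248224 15.128411859422021
[ 540.2667 -185.1927   86.    ] [ 533.5377 -200.1611   50.    ]
65.79374364243353 16.41139687100138
```

Run:
```python
from h import *
pts={}
for n in('top','side'):
    im=cv2.imread(f'pics/a_{n}.png').astype(int); b,g,r=im[...,0],im[...,1],im[...,2]
    m=((r>120)&(g<70)&(b<70)).astype('uint8'); k,l,stt,c=cv2.connectedComponentsWithStats(m)
    print(n,[(stt[j][4],c[j]) for j in range(1,k) if stt[j][4]>8])
    pts[n]=[c[j] for j in range(1,k) if stt[j][4]>8]
def P(i):
    T=np.linalg.inv(i['cam_to_world']); K=np.array([[i['fx'],0,i['cx']],[0,i['fy'],i['cy']],[0,0,1]]); return K@T[:3]
T,S=arm.camera_info('top'),arm.camera_info('side')
for a in pts['top']:
    for b in pts['side']:
        X=cv2.triangulatePoints(P(T),P(S),a,b).ravel(); print(a,b,X[:3]/X[3])
```

```text
top [(np.int32(11), array([269.8182, 276.8182]))]
side [(np.int32(16), array([32.0625, 69.1875])), (np.int32(29), array([240.8966, 247.3448]))]
[269.8182 276.8182] [32.0625 69.1875] [450.059  -92.6749 626.4155]
[269.8182 276.8182] [240.8966 247.3448] [ 529.7541 -110.0468   73.1631]
```

Emit:
send_rows --translation '[[0, 0, 0], [0, 0, 0], [-28, 18, 0], [-28, 18, 0], [-29, 18, 0]]' --dr '[[0, 0, -9], [0, 0, -9], [0, 0, 0], [0, 0, 0], [0, 0, 0]]' --grip '[0, 0, 0, 0, 0]'

```text
clock: 23.78
position: [487.7, -108.4, 189.2]
ee_rot: [-0.678, 0.735, -0.0, -0.0]
contact_force: [0.1, 0.2, 0.3]
gripper_width: 0.1
```

Run:
```python
from h import *
s,r=st()
im=arm.get_image('wrist'); cv2.imwrite('pics/n.png',(255*(im[:,:,::-1]/255.)**.5).astype('uint8'))
```

```text
t 23.775 pos [ 487.7016 -108.3668  189.2143] q [ 0.107   0.2093 -0.3569  0.0001 -1.0046 -0.1879] yaw -94.63561132514418 tilt [ 0.     -0.0001] w 0.05033712959608963
F [0.1053 0.1791 0.2613] T [ 0.0331 -0.0596 -0.0233] eff [ -2.8205 -27.3147  17.4358   3.7648  -0.1077   0.3488]
```

View pics/n.png

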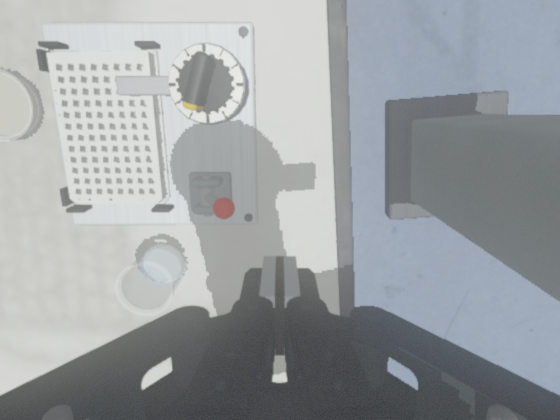

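Emit:
send_rows --translation '[[0, 0, 40], [0, 0, 40], [0, 0, 35], [0, 0, 12], [0, 0, 0]]' --dr '[[0, 0, 0], [0, 0, 0], [0, 0, 0], [0, 0, 0], [0, 0, 0]]' --grip '[0, 0, 0, 0, 0]'

```text
clock: 24.45
position: [488.3, -109.2, 62.2]
ee_rot: [-0.678, 0.735, 0.0, -0.0]
contact_force: [-0.1, -0.3, -0.3]
gripper_width: -0.2
```

Emit:
send_rows --translation '[[0, -6, 0], [0, -6, 0], [0, -6, 0], [0, -6, 0], [0, -6, 0]]' --dr '[[0, 0, 0], [0, 0, 0], [0, 0, 0], [0, 0, 0], [0, 0, 0]]' --grip '[0, 0, 0, 0, 0]'

```text
clock: 25.08
position: [517.6, -111.6, 62.2]
ee_rot: [-0.678, 0.735, 0.001, -0.001]
contact_force: [-3.4, 0.6, 1.2]
gripper_width: -0.0
```

Run:
```python
from h import *
s,r=st()
im=arm.get_image('wrist'); cv2.imwrite('pics/o.png',(255*(im[:,:,::-1]/255.)**.5).astype('uint8'))
```

```text
t 25.075 pos [ 517.6469 -111.6123   62.2237] q [ 0.0941  0.415  -0.4375 -0.0002 -0.7198 -0.1747] yaw -94.62941334646612 tilt [-0.0016  0.    ] w -0.021108783613560618
F [-3.3893  0.558   1.1685] T [0.0525 0.7364 0.0438] eff [  0.2913 -34.7529  14.2497   3.1626   0.7528  -0.0135]
```

View pics/o.png

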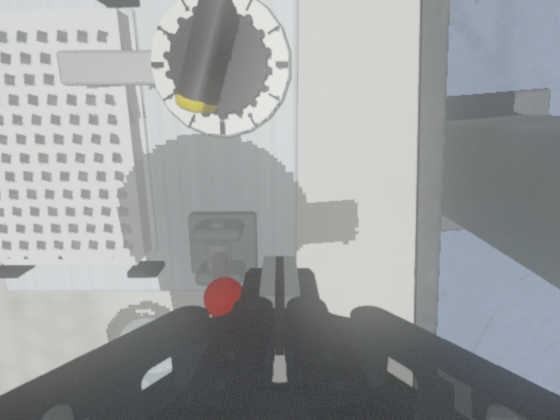

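Emit:
send_rows --translation '[[0, -4, 0], [0, -4, 0], [0, -4, 0], [0, -4, 0], [0, -4, 0]]' --dr '[[0, 0, 0], [0, 0, 0], [0, 0, 0], [0, 0, 0], [0, 0, 0]]' --grip '[0, 0, 0, 0, 0]'

```text
clock: 25.75
position: [538.4, -113.1, 62.3]
ee_rot: [-0.678, 0.735, -0.0, 0.0]
contact_force: [-1.2, -0.0, 0.2]
gripper_width: -0.1
```

Run:
```python
from h import *
s,r=st()
im=arm.get_image('wrist'); cv2.imwrite('pics/p.png',(255*(im[:,:,::-1]/255.)**.5).astype('uint8'))
```

```text
t 25.75 pos [ 538.3736 -113.0719   62.2547] q [ 0.0877  0.4421 -0.3878 -0.0001 -0.7408 -0.1682] yaw -94.61406933466935 tilt [0.0001 0.0001] w -0.1099455216357889
F [-1.2084 -0.0239  0.2406] T [ 0.0608  0.3861 -0.0407] eff [  0.0951 -36.9528  14.3522   3.2469   0.4581  -0.0098]
```

View pics/p.png

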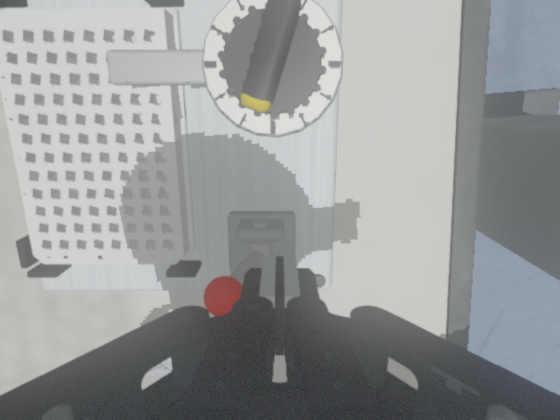

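Emit:
send_rows --translation '[[0, -2, 0], [0, -2, 0], [0, -2, 0], [0, -1.5, 0], [0, -1.5, 0]]' --dr '[[0, 0, 0], [0, 0, 0], [0, 0, 0], [0, 0, 0], [0, 0, 0]]' --grip '[0, 0, 0, 0, 0]'

```text
clock: 26.42
position: [546.8, -113.8, 62.1]
ee_rot: [-0.678, 0.735, 0.0, -0.0]
contact_force: [-2.3, -0.6, -1.1]
gripper_width: -0.2
```

Run:
```python
from h import *
s,r=st()
```

```text
t 26.425 pos [ 546.7884 -113.8456   62.1277] q [ 0.0849  0.4539 -0.3663 -0.0001 -0.7512 -0.1654] yaw -94.61909974516604 tilt [-0.0007  0.    ] w -0.23774156188665543
F [-2.2659 -0.6451 -1.056 ] T [-0.0075  0.5268 -0.0654] eff [  0.1292 -38.4993  15.2675   3.4928   0.5562  -0.0053]
```

Emit:
send_rows --translation '[[0, -1, 0], [0, -1, 0], [0, -1, 0], [0, -1, 0], [0, -1, 0]]' --dr '[[0, 0, 0], [0, 0, 0], [0, 0, 0], [0, 0, 0], [0, 0, 0]]' --grip '[0, 0, 0, 0, 0]'

```text
clock: 27.05
position: [552.1, -114.2, 62.4]
ee_rot: [-0.678, 0.735, -0.0, 0.0]
contact_force: [-1.5, -0.5, -0.7]
gripper_width: -0.2
```

Run:
```python
from h import *
s,r=st()
im=arm.get_image('wrist'); cv2.imwrite('pics/q.png',(255*(im[:,:,::-1]/255.)**.5).astype('uint8'))
```

```text
t 27.05 pos [ 552.088  -114.2235   62.3806] q [ 0.0834  0.4603 -0.3535  0.     -0.7568 -0.1639] yaw -94.61077028308212 tilt [ 0.0001 -0.    ] w -0.19984237483024783
F [-1.4533 -0.4672 -0.6742] T [ 0.0126  0.496  -0.04  ] eff [  0.1205 -38.5914  15.1464   3.4336   0.5163  -0.004 ]
```

View pics/q.png

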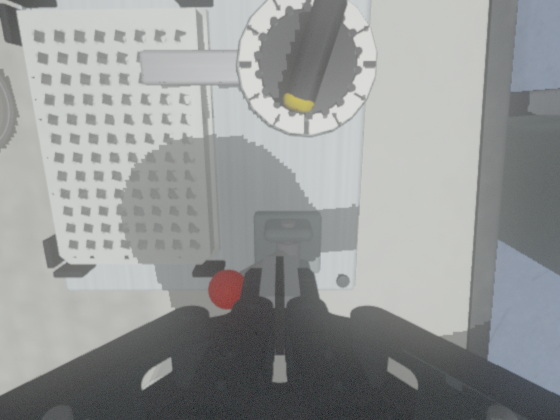

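Emit:
send_rows --translation '[[0, -1, 0], [0, -1, 0], [0, -1, 0], [0, -1, 0], [0, -1, 0]]' --dr '[[0, 0, 0], [0, 0, 0], [0, 0, 0], [0, 0, 0], [0, 0, 0]]' --grip '[0, 0, 0, 0, 0]'

```text
clock: 27.72
position: [553.4, -114.5, 61.8]
ee_rot: [-0.678, 0.735, 0.003, -0.003]
contact_force: [-10.5, 3.0, 4.7]
gripper_width: -0.2
```

Run:
```python
from h import *
s,r=st()
```

```text
t 27.725 pos [ 553.3934 -114.5029   61.8045] q [ 0.0821  0.4662 -0.344  -0.0015 -0.7686 -0.1623] yaw -94.65684869570929 tilt [-0.008   0.0004] w -0.17627916504050523
F [-10.4862   3.0253   4.6751] T [ 0.7779  2.7868 -0.0462] eff [ -0.4407 -36.2793  18.1072   4.3421   2.732   -0.0406]
```

Emit:
send_rows --translation '[[0, 12, 0], [0, 20, 0], [0, 0, -40], [0, 0, -50], [0, 0, -50]]' --dr '[[0, 0, 0], [0, 0, 0], [0, 0, 0], [0, 0, 0], [0, 0, 0]]' --grip '[0, 0, 0, 0, 0]'

```text
clock: 28.35
position: [526.2, -112.1, 204.7]
ee_rot: [-0.678, 0.735, -0.002, 0.002]
contact_force: [0.5, 0.8, -1.0]
gripper_width: -0.1
```

Emit:
send_rows --translation '[[-40, 20, -40], [-40, 20, -40], [-40, 20, 0], [-20, 0, 0], [0, 0, 0]]' --dr '[[0, 0, 0], [0, 0, 0], [0, 0, 0], [0, 0, 0], [0, 0, 0]]' --grip '[0, 0, 0, 0, 0]'

```text
clock: 28.98
position: [477.3, 33.6, 283.2]
ee_rot: [-0.679, 0.734, -0.001, 0.002]
contact_force: [1.1, -0.6, -0.7]
gripper_width: -0.0
```

Run:
```python
from h import *
s,r=st()
for n in('top','side','wrist'):
    im=arm.get_image(n); cv2.imwrite(f'pics/r_{n}.png',im[:,:,::-1])
    for t in ("lock_tip","screw","screw_mark","bottle","beaker","dish"): print(n,t,[(q['xyz'],q['confidence']) for q in arm.place_of(t,n)[:1]])
im=cv2.imread('pics/r_top.png')[230:310,230:390]
cv2.imwrite('pics/r2.png',cv2.resize((255*(im/255.)**.5).astype('uint8'),None,fx=5,fy=5,interpolation=cv2.INTER_CUBIC))
```

```text
t 28.975 pos [477.2791  33.6258 283.2495] q [ 0.4112  0.0931 -0.2507  0.0005 -1.2227 -0.4892] yaw -94.45832411667227 tilt [0.0041 0.0013] w -0.008498729209006822
F [ 1.1088 -0.6361 -0.7204] T [ 0.0056 -0.0155  0.0231] eff [  0.5913 -24.3563  19.1749   4.2111   0.0412  -0.0631]
top lock_tip [([577.3, -114.4, 73.9], 0.53)]
top screw []
top screw_mark [([546.2, -182.4, 70.2], 0.71)]
top bottle [([606.6, -298.1, -1.5], 0.61)]
top beaker [([606.3, -43.3, -1.3], 0.79)]
top dish [([712.8, -204.6, 0.6], 0.78)]
side lock_tip [([573.6, -112.9, 70.2], 0.48)]
side screw [([533.2, -202.9, 44.8], 0.85)]
side screw_mark [([541.2, -182.3, 74.1], 0.87)]
side bottle [([601.7, -301.7, 3.1], 0.96)]
side beaker [([602.7, -44.5, 3.0], 0.69)]
side dish [([714.1, -205.0, -2.4], 0.79)]
wrist lock_tip [([573.4, -117.4, 70.1], 0.95)]
wrist screw []
wrist screw_mark []
wrist bottle []
wrist beaker [([545.7, -111.3, 34.3], 0.72)]
wrist dish []
```

View pics/r2.png

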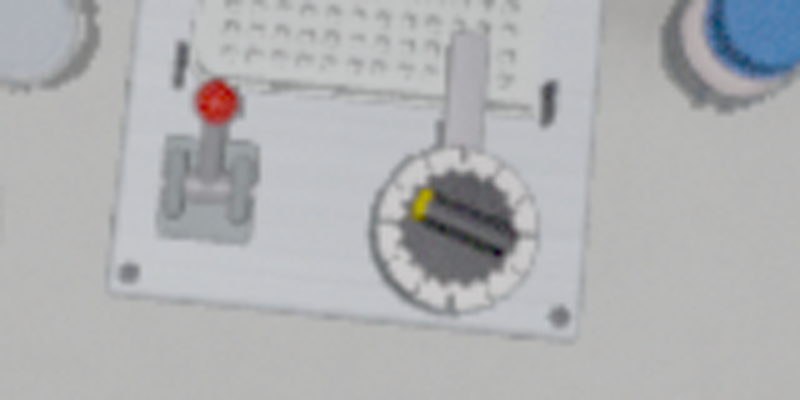

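View pics/r_wrist.png

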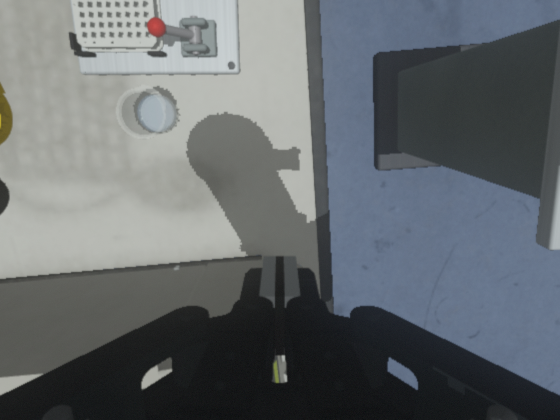

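Run:
```python
from h import *
st(); print(arm.job_done())
```

```text
t 30.025 pos [476.5101  32.3494 282.3079] q [ 0.409   0.0944 -0.2514  0.     -1.225  -0.4894] yaw -94.60887920673751 tilt [-0. -0.] w -0.10999525221836531
F [ 0.5916  0.7211 -0.0359] T [-0.0223  0.0063 -0.0306] eff [ -0.0065 -24.1956  19.0839   4.2406  -0.0003   0.    ]
the job is handed in; nothing more can be done
None
```

The job is handed in at about 30 s: the thumbscrew was bottomed, then backed off a quarter turn, and the lock lever is over at its end stop. No verdict came back.

- **Bottoming the screw:** I turned it clockwise with a side push of one finger instead of a tight grip, so the arm's give kept the torque low. It bottomed after about 113–115° (2.0 rad), within the 0.9–2.3 rad given. I raised the moment to about 0.3 N m (single readings 0.27 to 0.34) and held it for more than 0.2 s.
- **Backing off:** I gripped the wing and turned it back exactly 90.0° by the tool's own measurement. The exact seat angle is only known to a few degrees. Picture estimates of the back-off came out between 87° and 92°, and a final top view of the wing agreed with where I left it to about 1.5°.
- **Lock lever:** I pushed it until the force jumped from about 2 N to 11 N at the end stop, then let go. The red ball was then found at about (574, -114, 71) mm, where the end stop should put it.
- **Other checks:** The detections of the bottle, beaker and dish agree between the top and side views at the end, and nothing was touched. I took no positions of them at the start to compare with. Two network results disagreed: screw-mark points gave wing angles up to 13° off my own image fit, so I did not use them. The wrist camera also reported a "beaker" at the lever block.

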